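# Open the finds case to its stop and pack the last sherd

### The arm

A 6-joint arm with a two-finger parallel gripper is mounted at the origin on a cart in front of the work surface, level with it; the furniture and walls round the work are solid. World frame = base frame: x ahead of the robot, y to its left, z up, the work surface at z = 0. Lengths are in m, angles in rad, forces in N, time in s.
With the tool pointing down it reaches from about 0.275 to 0.725 m from the base axis. Payload 15.9 kg.
Tool frame: the origin (TCP) lies between the finger pads; the fingertips stand 19 mm ahead of it and the grasp point (between the pads) is the TCP (robot.tip_reach is the distance from the TCP to the fingertips, in m); z points along the fingers, y is the direction in which the jaws open and shut (so a half turn about z gives the same grasp; the last joint's range is limited). The gripper opens to 85 mm and grips with 20 to 120 N. Pads are 22 mm wide; open, the fingers measure 114 mm over their backs; the gripper's body (76 mm by 85 mm) begins 54 mm behind the grasp point. The pads swing forward as they close: fully open they stand 13 mm farther back than shut.
Start: joints at [1.253, 0.213, -0.034, 1.323, 0, 1.571], TCP at [0.156, 0.475, 0.25] pointing down, gripper open.
Joint ranges: [-2.98, 2.98], [-0.74, 1.72], [-1.14, 1.35], [-2.1, 2.04], [-1.57, 1.44], [-3.14, 3.14]. Speed limits (rad/s): [1.89, 1.89, 2.39, 2.57, 3.14, 3.14].

### API

Orientations are given as a unit quaternion [x, y, z, w].
In Python, from bench import robot gives the robot as it stands. The module is installed in compiled form; this text tells all that it offers.
- The arm moves only by the tool arm_command, never from a script. Its argument "plan" is a list of rows, each a list of 3 entries, a list of its own where there are three numbers: the finger opening in m, from 0 to 0.0854, then the shift along the world's x, y, z in m, then the turn about the world's z in rad. In form: [[gripper, [x, y, z], yaw], ...]. A call has 1 to 20 rows; each row is the pose to reach, as a shift and turn from the pose commanded when the call began; what a row does not reach only later rows make up. A row lasts 1/8 s, in which the tool goes at most 62.5 mm and 10.7 degrees, less where a joint would pass 70% of its speed; a pose out of reach is approached as far as the arm can. A call with a gripper value outside its range is refused whole. The fingers move at their own pace and stop on an object; "newtons" is the grip in N (left out, the last holds). Time passes only in rows, so rows that repeat a pose let the fingers close. It gives the time, the measured TCP pose, the force and the opening at its end, in the units of the state.
- robot.observe(): the state, without advancing time (a new reading comes with each control period).
- robot.read_camera(name): name is "scene" or "top" or "wrist"; returns a dict with "image" (420x560x3 uint8, red, green, blue), "fx", "fy", "cx", "cy" (pixels), "R" (3x3) and "t" (3): a world point X has camera coordinates R X + t. Camera axes: x right, y down, z forward; pixel columns grow to the right and rows downward; lengths in m; the calibration is good to about 2 mm. A picture is of the moment at which its call begins. There is no depth.
- robot.sign_off(): hands the job in, once; it reports no verdict.
The state is a dict: "clock": time; "joints": joint angles; "joint_velocities": joint speeds; "joint_torque": joint torques, N m; "tool_pos": TCP position; "ee_rot": TCP orientation; "contact_force": force on the tool from outside, world axes, zero at the start; "ft_torque": the same for the moment, N m; "gripper_width": finger opening in m.
Only numpy, scipy, OpenCV 4.12 (cv2) and the standard library are available. Lean on these libraries where they do the work, as an engineer would, in place of code of your own. Each camera call takes 0.05 s, during which the arm holds its last target.

### The job

Swing the lid of the grey finds case right back, without slamming it, until it meets its stop. Then pick up the loose sherd from the table and lay it down gently, same side up, in the middle of the blank paper slip inside the case, without dropping it. Leave the lid standing fully open against its stop and do not disturb the sherd already packed, the pencil or the scale bar.

Things in the scene. Friction and masses are not known exactly. Their poses are not given: they have to be found in the camera images.
- finds_case: Shallow grey plastic case fixed to the table, outside 118 (x) x 238 (y) x 42 mm high without its lid. Origin: centre of its underside; +x points to the hinge side (away from the robot), y along its length, z up. Walls 5 mm, floor top 5 mm above the underside. One divider (4 mm thick, top 29 mm above the underside) at y = 0 makes two compartments, each 108 (x) x 112 (y) mm inside, centred at y = -58 and +58 mm.
- case_lid (a joint): Angle of the case's lid, rad: 0 closed, grows as its front edge rises; the stop is at 1.75 (leaning about 10 degrees back past upright). A stiff hinge (about 0.22 N m of friction) holds the lid wherever it is left. It may start a little ajar. The lid is a flat plate 118 x 238 x 5 mm whose middle plane passes through the hinge axis.
- lid_hinge (a point): Middle of the lid's hinge axis, 59 mm behind the case's centre (+x) and 44.5 mm above its underside; the axis runs along the case's y. The point turns with the lid: its -x axis points from the hinge along the lid to the free front edge, its z axis out of the lid's outer face.
- lid_handle (a point): Middle of the steel bow handle's bar: round, 10 mm thick, 90 mm long along the case's y, on two end posts, 30 mm clear of the lid's outer face. In the lid_hinge frame at x = -107, z = +38 mm, 11 mm from the free edge. Take it from above, shallowly, fingers either side (the raised lid's edge stands close behind); the bar turns between the fingers, so they may point down all the way.
- paper_slip: Blank white paper slip 64 x 64 mm (under 1 mm thick) fixed flat on the floor of one of the two compartments, in the one that is empty. Origin: its centre, at floor level; axes like those of the case.
- loose_sherd: The loose brown pottery fragment lying on the table left of the case, a block about 32 (x) x 30 (y) x 14 (z) mm, 36 g. Origin: centre of its underside, z up. Behind it stands a tall white photo box (front at about x = 0.63, from y = 0.22 leftward, 0.4 m high): keep the arm clear of it when crossing from the case.
- packed_sherd: A flatter brown pottery fragment, 37 x 43 x 11 mm, already lying in the other compartment; leave alone. Origin: centre of its underside.
- pencil: Green pencil 117 mm long, 7 mm thick, lying loose along y on the table in front of the case; leave alone. Origin: centre of its underside.
- scale_bar: Flat photographic scale bar 20 x 112 x 4 mm lying loose on the table behind the loose sherd; leave alone. Origin: centre of its underside.
Things that resemble listed ones, but are neither listed nor needed, are in the scene too. Of the things like the loose_sherd, leave any that is green or turquoise; of the rest the smaller one is meant.

How it is judged:
By the outcome, as a careful person would: the job done as asked, in the order asked, and still so for the second after the job is handed in, with the robot touching nothing.
It also fails if it takes over 54 s, if anything falls off the work surface, if the arm or the gripper's body presses on something with over 40 N, if the wrist force passes 120 N, or if a joint passes its speed limit or range.

## Working session

There is one attempt and no reset: what is moved stays moved. The work goes in short steps, Python scripts to look and compute and a tool call to move; the robot and the scene stay as the last step left them, time stands still between calls to the robot, and variables do not carry over. Pictures are saved under pics/ and viewed, and the job is handed in when it is done.

Besides the shell and the picture viewer there is one more tool, called after "Request:" as a command line: name --argument value ..., lists and objects as JSON in quotes. arm_command: Moves the arm, as the interface text tells. Its arguments: {"type":"object","properties":{"plan":{"type":"array"},"newtons":{"type":"number"}},"required":["plan"]}

```bash
mkdir -p pics; cat > h.py <<'E'
import numpy as np, cv2
from bench import robot
def snap(n,f):
    c=robot.read_camera(n); cv2.imwrite(f'pics/{f}.png',c['image'][:,:,::-1]); np.savez(f'pics/{f}.npz',**c); return c
def load(f): return dict(np.load(f'pics/{f}.npz'))
def ray(c,u,v):
    R=np.array(c['R']);t=np.array(c['t'])
    return -R.T@t, R.T@np.array([(u-c['cx'])/c['fx'],(v-c['cy'])/c['fy'],1.])
def onz(c,u,v,z):
    o,d=ray(c,u,v); return o+d*(z-o[2])/d[2]
def proj(c,X):
    p=np.array(c['R'])@np.array(X)+np.array(c['t']); return [c['fx']*p[0]/p[2]+c['cx'],c['fy']*p[1]/p[2]+c['cy']]
def tri(c1,p1,c2,p2):
    o1,d1=ray(c1,*p1);o2,d2=ray(c2,*p2)
    s=np.linalg.lstsq(np.c_[d1,-d2],o2-o1,rcond=None)[0]
    a=o1+s[0]*d1;b=o2+s[1]*d2
    return (a+b)/2,np.linalg.norm(a-b)
E
python3 - <<'E'
from h import *
for n in ['scene','top','wrist']:
    c=snap(n,n+'0'); print(n,-np.array(c['R']).T@c['t'],c['fx'])
print(robot.observe())
E
```

```text
scene [-0.21263386 -0.68659407  0.63235713] 515.4973365046869
top [0.39446961 0.10441545 1.06101549] 512.2006063282308
wrist [0.08392543 0.49786194 0.37280323] 326.8521461563952
{'clock': 0.15, 'joints': array([ 1.25298882e+00,  2.13251344e-01, -3.48808304e-02,  1.32351818e+00,
        1.37114332e-05,  1.57079949e+00]), 'joint_velocities': array([-0.00054482, -0.00023484,  0.00206127,  0.00031482,  0.00150252,
        0.00058832]), 'joint_torque': array([ 3.76826007e-03, -6.86406612e+01,  4.87252665e+01,  1.29951551e-02,
        2.40878217e-04,  1.06266782e-05]), 'tool_pos': array([0.15616178, 0.47472963, 0.24993928]), 'ee_rot': array([ 1.58237414e-01,  9.87401002e-01, -4.20547552e-04, -7.43372979e-05]), 'contact_force': array([-0.18986199, -0.09905466, -0.15808624]), 'ft_torque': array([ 0.02854715,  0.01672283, -0.02561024]), 'gripper_width': 0.08514919749919901}
```

View pics/scene0.png

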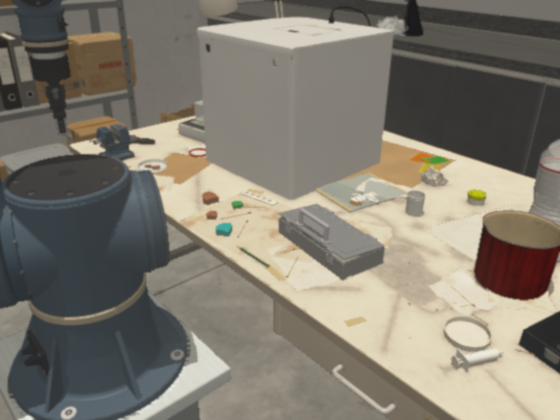

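View pics/top0.png

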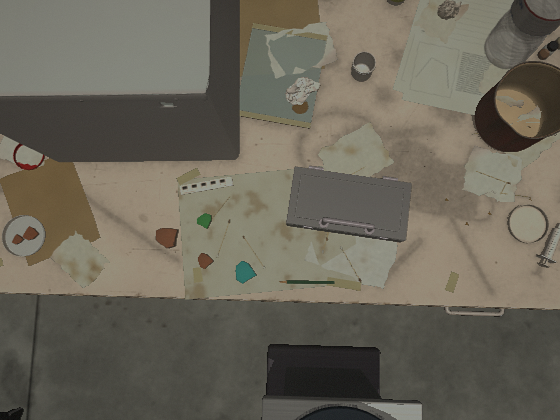

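View pics/wrist0.png

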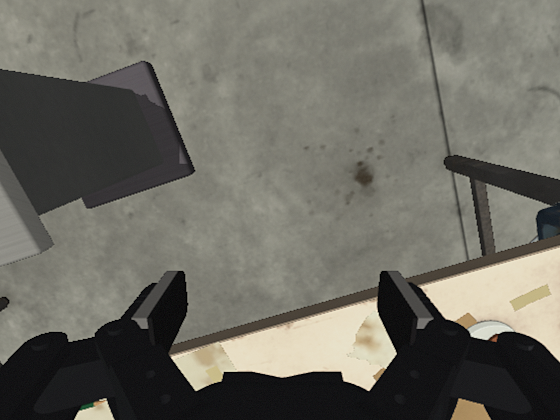

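The top view shows the case at (350,203), its handle at (347,225), the scale bar at (206,185) and the pencil at (307,282). There are four sherd candidates: brown (167,237), smaller brown (205,261), green (204,220) and turquoise (245,272). I'll measure their sizes and enlarge that area.

```bash
python3 - <<'E'
from h import *
c=load('top0');im=c['image']
crop=im[160:310,140:430]; cv2.imwrite('pics/crop0.png',cv2.resize(crop,None,fx=2.7,fy=2.7,interpolation=cv2.INTER_CUBIC)[:,:,::-1])
s=load('scene0'); cr=s['image'][180:290,190:390]; cv2.imwrite('pics/crop1.png',cv2.resize(cr,None,fx=4,fy=4,interpolation=cv2.INTER_CUBIC)[:,:,::-1])
print('tcp',proj(c,[.156,.475,.25]),c['R'].round(3))
hsv=cv2.cvtColor(im,cv2.COLOR_RGB2HSV)
for nm,lo,hi in [('brown',(0,110,40),(14,255,200)),('green',(35,90,30),(100,255,255))]:
    m=cv2.inRange(hsv,lo,hi); m[:160]=0
    cs,_=cv2.findContours(m,0,2)
    for k in cs:
        if cv2.contourArea(k)<40: continue
        M=cv2.moments(k); u,v=M['m10']/M['m00'],M['m01']/M['m00']
        p=onz(c,u,v,.014 if nm=='brown' else .004); 
        w=np.array([onz(c,*q,.014)[:2] for q in k[:,0,:].astype(float)],np.float32)
        print(nm,round(u),round(v),cv2.contourArea(k),p.round(4),cv2.minAreaRect(w))
E
```

```text
tcp [np.float64(44.76322308175338), np.float64(425.4609432404326)] [[ 0.03  -0.999 -0.014]
 [-0.991 -0.028 -0.129]
 [ 0.128  0.017 -0.992]]
brown 204 260 128.0 [0.4189 0.2852 0.014 ] ((0.41868263483047485, 0.28686630725860596), (0.027709774672985077, 0.025643207132816315), 47.39448928833008)
brown 166 237 285.0 [0.4648 0.3663 0.014 ] ((0.46370169520378113, 0.36820951104164124), (0.04078567773103714, 0.03934784606099129), 82.91926574707031)
brown 26 235 154.5 [0.4593 0.6563 0.014 ] ((0.45620837807655334, 0.6594929099082947), (0.02486961893737316, 0.052182018756866455), 36.424774169921875)
brown 27 166 85.0 [0.6047 0.6676 0.014 ] ((0.6077806949615479, 0.666203498840332), (0.019268590956926346, 0.05926952883601189), 1.5173624753952026)
green 244 272 268.5 [0.3978 0.2043 0.004 ] ((0.39785078167915344, 0.20585426688194275), (0.03955480083823204, 0.03690948337316513), 35.922794342041016)
green 204 220 127.5 [0.5021 0.2913 0.004 ] ((0.5023730993270874, 0.28986456990242004), (0.02616330236196518, 0.027529777958989143), 65.27271270751953)
```

```bash
ls pics
```

```text
crop0.png
crop1.png
scene0.npz
scene0.png
top0.npz
top0.png
wrist0.npz
wrist0.png
```

View pics/crop0.png

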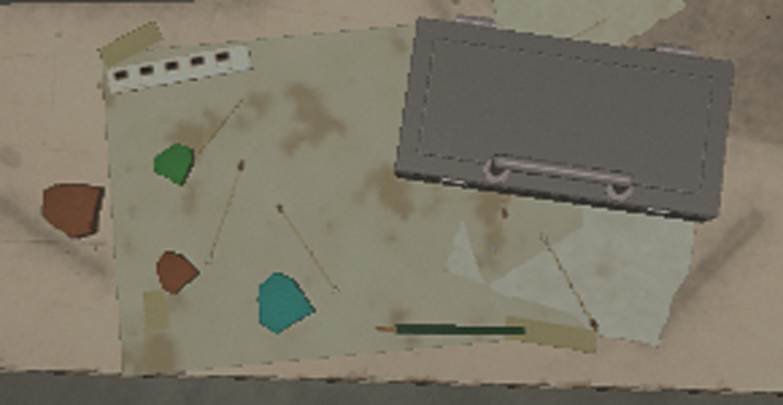

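View pics/crop1.png

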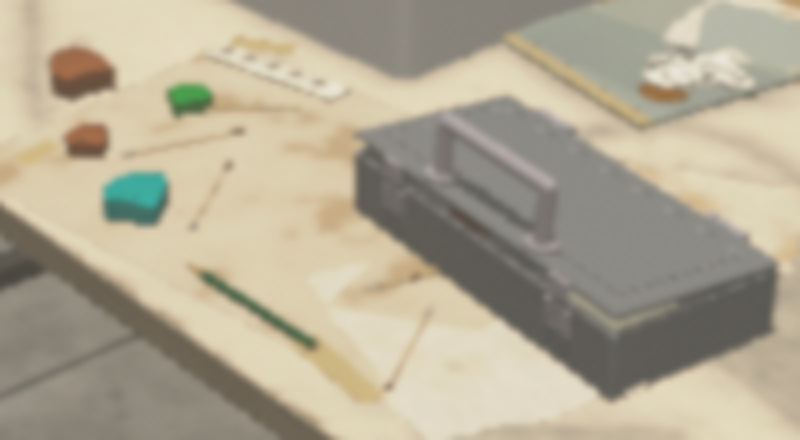

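```bash
python3 - <<'E'
from h import *
c=load('top0');s=load('scene0')
def T(a): return (140+(a[0]+.5)/2.7-.5,160+(a[1]+.5)/2.7-.5)
def S(a): return (190+(a[0]+.5)/4-.5,180+(a[1]+.5)/4-.5)
P={}
for n,a,b in [('hL',(495,162),(442,120)),('hR',(624,184),(553,185)),('FL',(395,172),(357,133)),('FR',(717,215),(617,315)),('BR',(733,62),(775,262)),('BL',(415,18),(507,97))]:
    P[n],e=tri(c,T(a),s,S(b)); print(n,P[n].round(4),round(e,4))
for a,b in [('hL','hR'),('FL','FR'),('BL','BR'),('FL','BL'),('FR','BR')]:
    d=P[b]-P[a]; print(a,b,np.linalg.norm(d).round(4),np.degrees(np.arctan2(d[1],d[0])).round(1),d.round(4))
# sherd
S1=tri(c,T((178,272)),s,S((87,135)));print('sherd',S1)
# base front bottom corner right in scene
print(onz(s,*S((612,397)),0),onz(s,*S((357,208)),0))
E
```

```text
hL [0.4999 0.0494 0.0908] 0.0011
hR [ 0.489  -0.0432  0.0927] 0.005
FL [0.4956 0.1192 0.0553] 0.0022
FR [ 0.4696 -0.1141  0.0552] 0.0014
BR [ 0.5833 -0.1269  0.0473] 0.0035
BL [0.612  0.1085 0.0447] 0.0002
hL hR 0.0933 -96.7 [-0.0109 -0.0926  0.0018]
FL FR 0.2347 -96.4 [-2.610e-02 -2.333e-01 -1.000e-04]
BL BR 0.2372 -97.0 [-0.0287 -0.2354  0.0026]
FL BL 0.1174 -5.2 [ 0.1164 -0.0107 -0.0106]
FR BR 0.1147 -6.4 [ 0.1137 -0.0128 -0.0079]
sherd (array([0.4170927 , 0.28305183, 0.01405945]), np.float64(0.0034010137446632664))
[ 0.47445192 -0.11004738  0.        ] [0.50141594 0.12349478 0.        ]
```

The smaller brown sherd at top (204,260), about 30 mm across, is the one meant. The brown one at (167,237) is bigger, and the green (204,220) and turquoise (245,272) ones are excluded. The scale bar lies behind it too, as described. The case yaw is about −6.4°, the hinge about (0.598,−0.009), the lid about 0.08 rad ajar, and the handle bar about (0.4945,0.003,0.090). I'll move above the handle.

Request:
arm_command --plan '[[0.05, [0.03, -0.04, 0], -0.12], [0.05, [0.06, -0.08, -0.0], -0.25], [0.05, [0.09, -0.125, -0.0], -0.38], [0.05, [0.12, -0.17, -0.01], -0.51], [0.05, [0.15, -0.21, -0.015], -0.64], [0.05, [0.18, -0.25, -0.02], -0.77], [0.05, [0.21, -0.295, -0.03], -0.9], [0.05, [0.24, -0.335, -0.035], -1.03], [0.05, [0.27, -0.375, -0.04], -1.16], [0.05, [0.3, -0.42, -0.05], -1.28], [0.05, [0.325, -0.455, -0.055], -1.365], [0.05, [0.338, -0.472, -0.06], -1.365], [0.05, [0.338, -0.472, -0.06], -1.365], [0.05, [0.338, -0.472, -0.06], -1.365]]' --newtons 30

```text
clock: 1.9
tool_pos: [0.4937, 0.0039, 0.1904]
ee_rot: [0.745, 0.667, -0.0, -0.0]
contact_force: [0.2, 1.4, -0.5]
gripper_width: 0.0501
```

```bash
python3 - <<'E'
from h import *
o=robot.observe();print(o['clock'],o['tool_pos'],o['ee_rot'],o['gripper_width'],o['contact_force'])
c=snap('wrist','w1');print(-c['R'].T@c['t'])
for p in [[.4999,.0494,.09],[.489,-.0432,.09]]: print(proj(c,p))
E
```

```text
1.9 [0.49371174 0.0038639  0.19041843] [ 7.45012368e-01  6.67050620e-01 -1.44477199e-05 -2.02338088e-04] 0.05013078071867418 [ 0.18549274  1.40868276 -0.49869717]
[0.50094957 0.07795509 0.31334327]
[np.float64(284.91805873348557), np.float64(156.71715571962682)]
[np.float64(283.7377169398387), np.float64(279.80058559391375)]
```

View pics/w1.png

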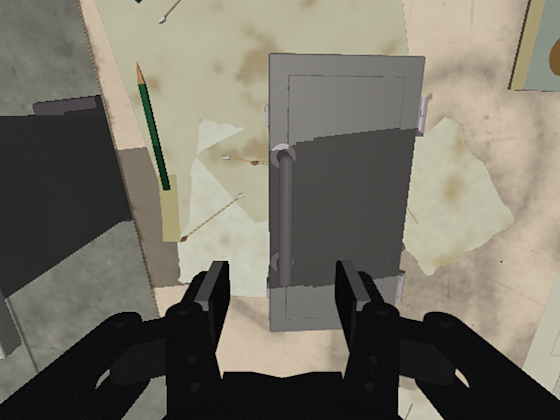

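The bar runs from (285,150) to (286,285), midway between the fingers, and about 1–2 mm further along +x. Next I descend and close.

Request:
arm_command --plan '[[0.05, [0.001, 0, -0.03], 0], [0.05, [0.001, 0, -0.06], 0], [0.05, [0.001, 0, -0.08], 0], [0.05, [0.001, 0, -0.09], 0], [0.05, [0.001, 0, -0.092], 0], [0.0, [0.001, 0, -0.092], 0], [0.0, [0.001, 0, -0.092], 0], [0.0, [0.001, 0, -0.092], 0], [0.0, [0.001, 0, -0.092], 0], [0.0, [0.001, 0, -0.092], 0]]' --newtons 30

```text
clock: 3.2
tool_pos: [0.4956, 0.003, 0.0985]
ee_rot: [0.746, 0.666, 0.0, 0.0]
contact_force: [4.4, 0.2, -0.8]
gripper_width: 0.0085
```

```bash
python3 - <<'E'
from h import *
o=robot.observe();print(o['clock'],o['tool_pos'],o['gripper_width'],o['contact_force'],o['ft_torque'])
c=snap('wrist','w2')
H=np.array([.598,-.009,.0445]);x=np.array([np.cos(.1117),-np.sin(.1117),0])
P=o['tool_pos']-[0,0,.007]
print((P-H)@x, np.linalg.norm([(P-H)@x,P[2]-H[2]]))
E
```

```text
3.2 [0.4956365  0.00297    0.09850779] 0.008459210968674927 [ 4.36885806  0.16016032 -0.81525298] [ 0.12939301 -0.85398114 -0.07765412]
-0.10305984631924113 0.1132742874954602
```

View pics/w2.png

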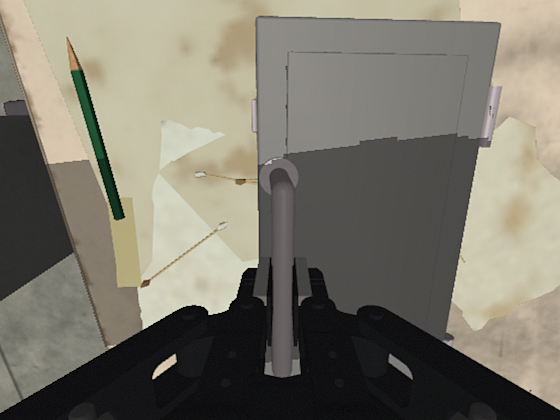

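```bash
python3 - <<'E'
import numpy as np
a0=.4155;R=.1135
for a in np.r_[np.arange(a0+.05,1.45,.05),np.arange(1.45,2.14,.05)]:
    d=R*(np.cos(a0)-np.cos(a)); print(round(a-.341,2),[round(d*.9938,3),round(-d*.1115,3),round(R*(np.sin(a)-np.sin(a0)),3)])
E
```

```text
0.12 [np.float64(0.002), np.float64(-0.0), np.float64(0.005)]
0.17 [np.float64(0.005), np.float64(-0.001), np.float64(0.01)]
0.22 [np.float64(0.008), np.float64(-0.001), np.float64(0.015)]
0.27 [np.float64(0.011), np.float64(-0.001), np.float64(0.02)]
0.32 [np.float64(0.014), np.float64(-0.002), np.float64(0.024)]
0.37 [np.float64(0.018), np.float64(-0.002), np.float64(0.029)]
0.42 [np.float64(0.022), np.float64(-0.002), np.float64(0.033)]
0.47 [np.float64(0.026), np.float64(-0.003), np.float64(0.037)]
0.52 [np.float64(0.03), np.float64(-0.003), np.float64(0.041)]
0.57 [np.float64(0.034), np.float64(-0.004), np.float64(0.044)]
0.62 [np.float64(0.039), np.float64(-0.004), np.float64(0.048)]
0.67 [np.float64(0.044), np.float64(-0.005), np.float64(0.051)]
0.72 [np.float64(0.049), np.float64(-0.005), np.float64(0.054)]
0.77 [np.float64(0.054), np.float64(-0.006), np.float64(0.056)]
0.82 [np.float64(0.059), np.float64(-0.007), np.float64(0.058)]
0.87 [np.float64(0.064), np.float64(-0.007), np.float64(0.061)]
0.92 [np.float64(0.069), np.float64(-0.008), np.float64(0.062)]
0.97 [np.float64(
[... 362 characters left out ...]

1.26 [np.float64(0.106), np.float64(-0.012), np.float64(0.068)]
1.31 [np.float64(0.112), np.float64(-0.013), np.float64(0.067)]
1.36 [np.float64(0.118), np.float64(-0.013), np.float64(0.067)]
1.41 [np.float64(0.123), np.float64(-0.014), np.float64(0.066)]
1.46 [np.float64(0.129), np.float64(-0.014), np.float64(0.065)]
1.51 [np.float64(0.134), np.float64(-0.015), np.float64(0.063)]
1.56 [np.float64(0.14), np.float64(-0.016), np.float64(0.062)]
1.61 [np.float64(0.145), np.float64(-0.016), np.float64(0.06)]
1.66 [np.float64(0.15), np.float64(-0.017), np.float64(0.057)]
1.71 [np.float64(0.155), np.float64(-0.017), np.float64(0.055)]
1.76 [np.float64(0.16), np.float64(-0.018), np.float64(0.052)]
```

Request:
arm_command --plan '[[0.0, [0.002, 0, 0.005], 0], [0.0, [0.005, -0.001, 0.01], 0], [0.0, [0.008, -0.001, 0.015], 0], [0.0, [0.011, -0.001, 0.02], 0], [0.0, [0.014, -0.002, 0.024], 0], [0.0, [0.018, -0.002, 0.029], 0], [0.0, [0.022, -0.002, 0.033], 0], [0.0, [0.026, -0.003, 0.037], 0], [0.0, [0.03, -0.003, 0.041], 0], [0.0, [0.034, -0.004, 0.044], 0], [0.0, [0.034, -0.004, 0.044], 0]]'

```text
clock: 4.62
tool_pos: [0.5279, -0.0009, 0.1431]
ee_rot: [0.746, 0.666, -0.001, -0.001]
contact_force: [-19.0, 2.5, 20.1]
gripper_width: 0.0087
```

```bash
python3 - <<'E'
from h import *
o=robot.observe();print(o['clock'],o['tool_pos'],o['gripper_width'],o['contact_force'],o['ft_torque'])
c=snap('scene','s3');cv2.imwrite('pics/s3c.png',cv2.resize(c['image'][80:290,190:450],None,fx=3,fy=3)[:,:,::-1])
E
```

```text
4.625 [ 0.52792204 -0.00090307  0.14314646] 0.008678075442454344 [-18.98823715   2.47267955  20.06000783] [ 7.36328674e-01  3.91240871e+00 -5.27298909e-04]
```

View pics/s3c.png

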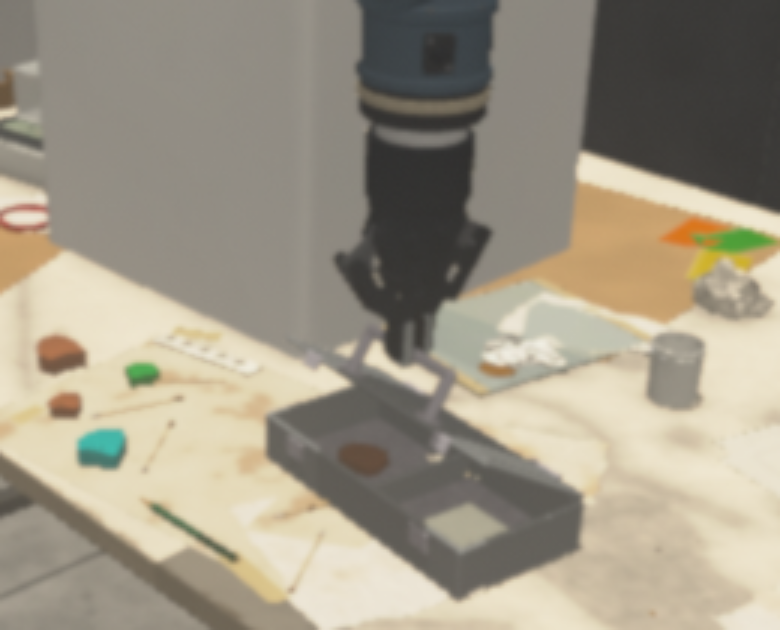

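Both compartments are now visible in the crop. The packed sherd is in the left one (365,458) and the slip in the right one (465,525). The lid is swinging well. The force is radial, from an arc error of about 1.3 mm, so I'm correcting the arc.

```bash
python3 - <<'E'
import numpy as np
a0=.89;R=.1135
for a in np.arange(a0+.05,2.14,.05):
    d=R*(np.cos(a0)-np.cos(a))-.0009; print(round(a-.341,2),[round(float(d*.9938),4),round(float(-d*.1115),4),round(float(R*(np.sin(a)-np.sin(a0)))+.001,4)])
E
```

```text
0.6 [0.0036, -0.0004, 0.0045]
0.65 [0.0082, -0.0009, 0.0077]
0.7 [0.013, -0.0015, 0.0107]
0.75 [0.0179, -0.002, 0.0134]
0.8 [0.023, -0.0026, 0.0159]
0.85 [0.0282, -0.0032, 0.0182]
0.9 [0.0335, -0.0038, 0.0201]
0.95 [0.0388, -0.0044, 0.0219]
1.0 [0.0443, -0.005, 0.0233]
1.05 [0.0498, -0.0056, 0.0245]
1.1 [0.0554, -0.0062, 0.0253]
1.15 [0.061, -0.0068, 0.0259]
1.2 [0.0666, -0.0075, 0.0262]
1.25 [0.0723, -0.0081, 0.0263]
1.3 [0.0779, -0.0087, 0.026]
1.35 [0.0835, -0.0094, 0.0255]
1.4 [0.0891, -0.01, 0.0247]
1.45 [0.0946, -0.0106, 0.0236]
1.5 [0.1001, -0.0112, 0.0222]
1.55 [0.1055, -0.0118, 0.0206]
1.6 [0.1108, -0.0124, 0.0187]
1.65 [0.116, -0.013, 0.0165]
1.7 [0.1211, -0.0136, 0.014]
1.75 [0.1261, -0.0141, 0.0113]
1.8 [0.1309, -0.0147, 0.0084]
```

Request:
arm_command --plan '[[0.0, [0.0036, -0.0004, 0.0045], 0], [0.0, [0.0082, -0.001, 0.0077], 0], [0.0, [0.013, -0.0015, 0.0107], 0], [0.0, [0.0179, -0.002, 0.0134], 0], [0.0, [0.023, -0.0026, 0.0159], 0], [0.0, [0.028, -0.003, 0.018], 0], [0.0, [0.0335, -0.0038, 0.02], 0], [0.0, [0.0388, -0.0044, 0.022], 0], [0.0, [0.0443, -0.005, 0.0233], 0], [0.0, [0.0443, -0.005, 0.0233], 0]]'

```text
clock: 5.92
tool_pos: [0.5742, -0.0064, 0.1664]
ee_rot: [0.746, 0.666, 0.0, 0.001]
contact_force: [-2.2, 0.4, 6.6]
gripper_width: 0.0082
```

```bash
python3 - <<'E'
from h import *
o=robot.observe();print(o['clock'],o['tool_pos'],o['gripper_width'],o['contact_force'],o['ft_torque'])
c=snap('scene','s4');cv2.imwrite('pics/s4c.png',cv2.resize(c['image'][130:290,240:440],None,fx=4,fy=3.75)[:,:,::-1])
E
```

```text
5.925 [ 0.57422735 -0.00635608  0.16642221] 0.008203177774561594 [-2.23077856  0.37365345  6.5732071 ] [-0.01420002  0.65707408 -0.07804051]
```

View pics/s4c.png

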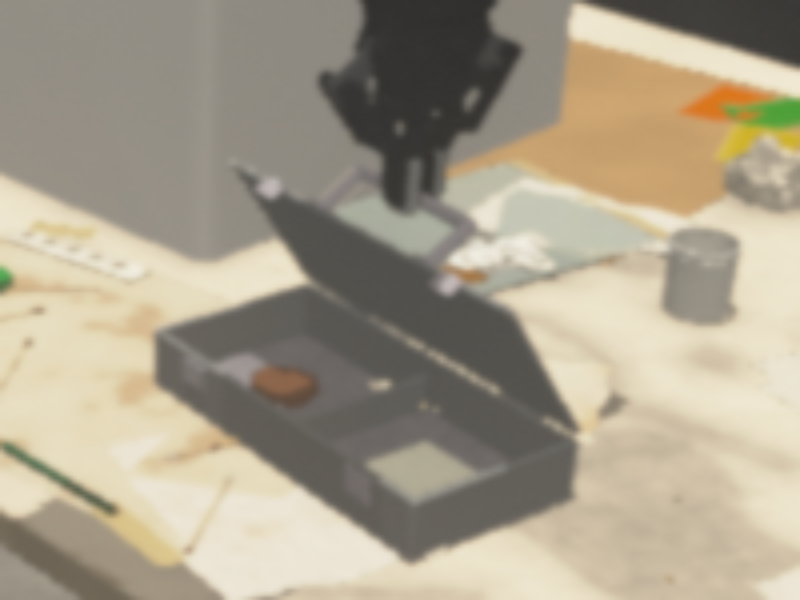

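The lid stands at about 1 rad, the bar is held between the pads and the forces are small. I'm continuing.

Request:
arm_command --plan '[[0.0, [0.0055, -0.0006, 0.0015], 0], [0.0, [0.011, -0.0012, 0.0025], 0], [0.0, [0.0167, -0.0018, 0.003], 0], [0.0, [0.0223, -0.0025, 0.0034], 0], [0.0, [0.028, -0.003, 0.0035], 0], [0.0, [0.0336, -0.0037, 0.0032], 0], [0.0, [0.0392, -0.0044, 0.0027], 0], [0.0, [0.0448, -0.005, 0.0019], 0], [0.0, [0.0503, -0.0056, 0.0008], 0], [0.0, [0.0503, -0.0056, 0.0008], 0]]'

```text
clock: 7.22
tool_pos: [0.6245, -0.012, 0.1662]
ee_rot: [0.746, 0.666, -0.0, 0.0]
contact_force: [1.1, -4.0, -1.8]
gripper_width: 0.0082
```

```bash
python3 - <<'E'
from h import *
o=robot.observe();print(o['clock'],o['tool_pos'],o['gripper_width'],o['contact_force'],o['ft_torque'])
c=snap('scene','s5');cv2.imwrite('pics/s5c.png',cv2.resize(c['image'][130:290,240:440],None,fx=4,fy=3.75)[:,:,::-1])
E
```

```text
7.225 [ 0.62446212 -0.01200056  0.16615394] 0.0081927451673879 [ 1.0749143  -4.02680802 -1.79256617] [-0.94128886  0.02841428 -0.08828319]
```

View pics/s5c.png

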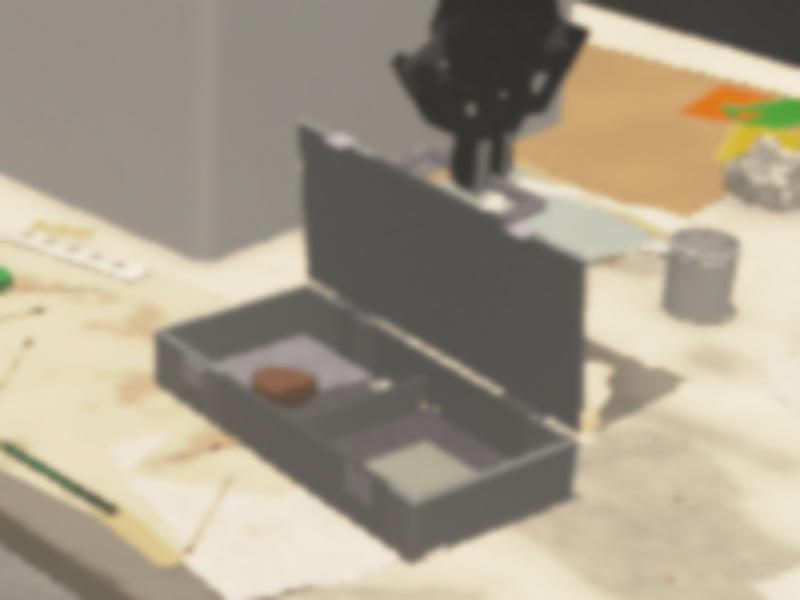

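Request:
arm_command --plan '[[0.0, [0.0027, -0.0002, -0.0008], 0], [0.0, [0.0054, -0.0004, -0.0016], 0], [0.0, [0.008, -0.0006, -0.0025], 0], [0.0, [0.0107, -0.0008, -0.0035], 0], [0.0, [0.0133, -0.001, -0.0046], 0], [0.0, [0.0159, -0.0013, -0.0057], 0], [0.0, [0.0185, -0.0016, -0.007], 0], [0.0, [0.021, -0.002, -0.0082], 0], [0.0, [0.021, -0.002, -0.0082], 0]]'

```text
clock: 8.4
tool_pos: [0.645, -0.0143, 0.1584]
ee_rot: [0.746, 0.666, -0.0, 0.001]
contact_force: [-0.4, -8.0, 1.1]
gripper_width: 0.0083
```

```bash
python3 - <<'E'
from h import *
o=robot.observe();print(o['clock'],o['tool_pos'],o['gripper_width'],o['contact_force'],o['ft_torque'])
E
```

```text
8.4 [ 0.64504296 -0.01433922  0.15835137] 0.008291225016032154 [-0.43906905 -7.98545975  1.10313067] [-1.59910114  0.1597507  -0.09257134]
```

Request:
arm_command --plan '[[0.0, [0.0013, -0.0007, -0.0007], 0], [0.0, [0.0025, -0.0012, -0.0013], 0], [0.0, [0.0037, -0.0015, -0.002], 0], [0.0, [0.005, -0.0016, -0.0027], 0], [0.0, [0.005, -0.0016, -0.0027], 0]]'

```text
clock: 9.02
tool_pos: [0.6502, -0.0151, 0.1556]
ee_rot: [0.746, 0.666, 0.0, 0.0]
contact_force: [-0.1, -1.2, 3.2]
gripper_width: 0.0088
```

```bash
python3 - <<'E'
from h import *
o=robot.observe();print(o['clock'],o['tool_pos'],o['gripper_width'],o['contact_force'],o['ft_torque'])
E
```

```text
9.025 [ 0.65020131 -0.01513239  0.15562154] 0.008759544048677086 [-0.13904385 -1.15630406  3.22419301] [-0.3416938   0.08157406 -0.09868855]
```

Request:
arm_command --plan '[[0.0, [0.0012, -0.0001, -0.0006], 0], [0.0, [0.0024, -0.0003, -0.0013], 0], [0.0, [0.0036, -0.0005, -0.002], 0], [0.0, [0.0036, -0.0005, -0.002], 0]]'

```text
clock: 9.52
tool_pos: [0.6537, -0.0156, 0.1536]
ee_rot: [0.746, 0.666, 0.0, 0.0]
contact_force: [0.6, -0.5, 4.1]
gripper_width: 0.0084
```

```bash
python3 - <<'E'
from h import *
o=robot.observe();print(o['clock'],o['tool_pos'],o['gripper_width'],o['contact_force'],o['ft_torque'])
c=snap('scene','s6');cv2.imwrite('pics/s6c.png',cv2.resize(c['image'][130:290,240:440],None,fx=4,fy=3.75)[:,:,::-1])
E
```

```text
9.525 [ 0.65369607 -0.01557482  0.15355382] 0.008429413208465094 [ 0.61602274 -0.45563593  4.14220065] [-0.11415512 -0.06424128 -0.05454432]
```

View pics/s6c.png

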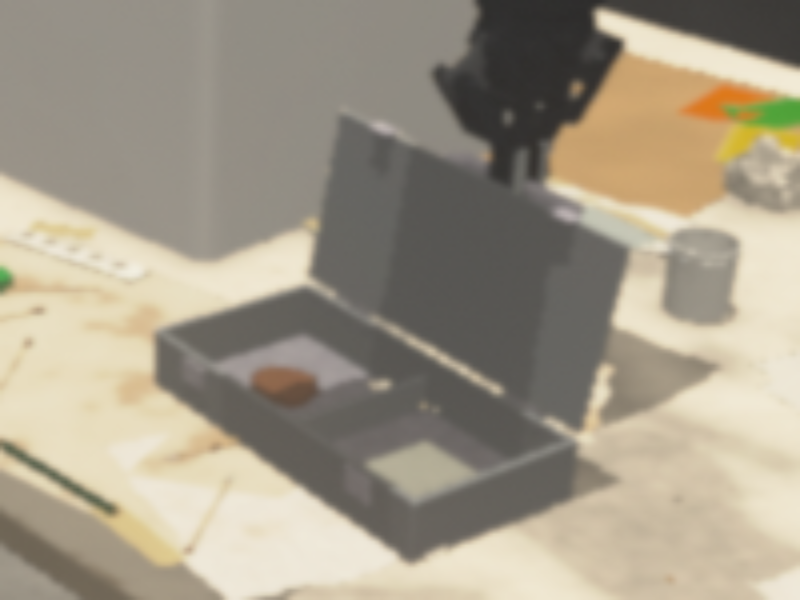

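The stop hasn't pushed back yet, so I'm continuing in small steps.

Request:
arm_command --plan '[[0.0, [0.001, -0.0001, -0.0006], 0], [0.0, [0.002, -0.0002, -0.0012], 0], [0.0, [0.002, -0.0002, -0.0012], 0]]'

```text
clock: 9.95
tool_pos: [0.6554, -0.0158, 0.1525]
ee_rot: [0.746, 0.666, 0.0, -0.0]
contact_force: [-3.8, -0.5, 7.1]
gripper_width: 0.0086
```

```bash
python3 - <<'E'
from h import *
o=robot.observe();print(o['clock'],o['tool_pos'],o['gripper_width'],o['contact_force'],o['ft_torque'])
E
```

```text
9.95 [ 0.65537219 -0.01575962  0.1525459 ] 0.008627040968478153 [-3.75052643 -0.45324012  7.05698776] [ 0.03441251  0.6425529  -0.06498564]
```

Request:
arm_command --plan '[[0.0, [0.0008, -0.0001, -0.0005], 0], [0.0, [0.0015, -0.0002, -0.0009], 0], [0.0, [0.0015, -0.0002, -0.0009], 0]]'

```text
clock: 10.32
tool_pos: [0.6557, -0.0158, 0.1524]
ee_rot: [0.745, 0.667, -0.0, -0.001]
contact_force: [-16.1, 2.4, 22.5]
gripper_width: 0.0085
```

```bash
python3 - <<'E'
from h import *
o=robot.observe();print(o['clock'],o['tool_pos'],o['gripper_width'],o['contact_force'],o['ft_torque'])
E
```

```text
10.325 [ 0.6556821  -0.01579726  0.15239175] 0.008455057945071565 [-16.06783073   2.43800039  22.4647413 ] [ 0.31916424  3.55995125 -0.10143822]
```

The force rose to about 25 N tangentially while the bar moved only 0.3 mm, so the lid is on its stop. Next I release a little, lift straight out and cross to the sherd by the front.

Request:
arm_command --plan '[[0.02, [-0.0005, 0, 0], 0], [0.02, [-0.0005, 0, 0], 0], [0.02, [-0.0005, 0, 0], 0], [0.02, [-0.0005, 0, 0.01], 0], [0.02, [-0.0005, 0, 0.025], 0], [0.02, [-0.0005, 0, 0.05], 0], [0.02, [0, 0, 0.09], 0], [0.04, [-0.02, 0, 0.11], 0], [0.06, [-0.06, 0.0, 0.11], 0], [0.06, [-0.11, 0.02, 0.11], 0], [0.06, [-0.155, 0.05, 0.11], 0], [0.06, [-0.195, 0.09, 0.1], 0], [0.06, [-0.225, 0.135, 0.09], 0], [0.06, [-0.237, 0.185, 0.08], 0], [0.06, [-0.239, 0.23, 0.07], 0], [0.06, [-0.239, 0.256, 0.07], 0], [0.06, [-0.239, 0.256, 0.07], 0], [0.06, [-0.239, 0.256, 0.07], 0]]'

```text
clock: 12.58
tool_pos: [0.4181, 0.2395, 0.2221]
ee_rot: [0.746, 0.666, 0.0, 0.0]
contact_force: [0.6, -0.1, -0.6]
gripper_width: 0.0599
```

```bash
python3 - <<'E'
from h import *
o=robot.observe();print(o['clock'],o['tool_pos'],o['ee_rot'],o['gripper_width'],o['contact_force'])
c=snap('wrist','w7');snap('scene','s7');t=snap('top','t7')
for z in [0,.014]: print(proj(c,[.418,.285,z]))
E
```

```text
12.575 [0.41814096 0.23949464 0.22209825] [7.45583500e-01 6.66412125e-01 3.15212882e-04 1.58736221e-04] 0.05990006170765839 [ 0.62581584 -0.05009942 -0.63707072]
[np.float64(277.4843157221364), np.float64(142.3377891366495)]
[np.float64(277.3201815415401), np.float64(143.5535998917632)]
```

View pics/w7.png

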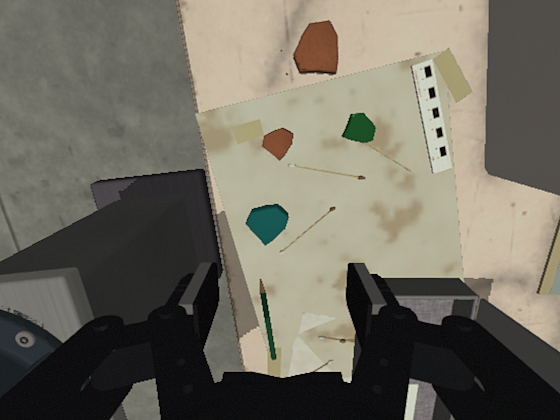

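View pics/s7.png

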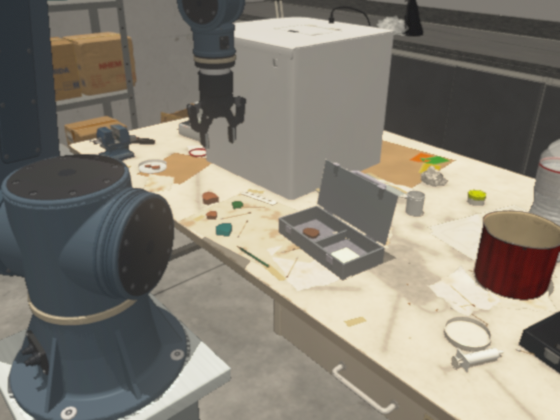

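View pics/t7.png

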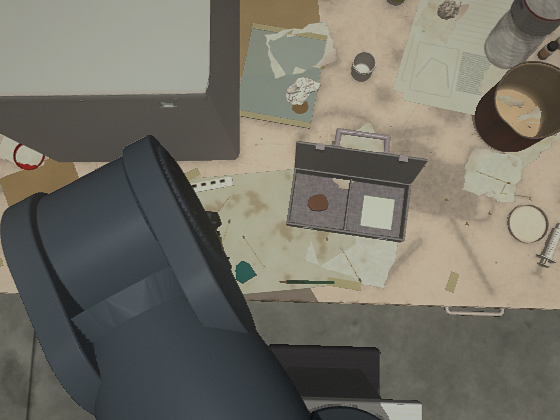

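The lid stands open. The wrist view shows the smaller brown sherd at (278,143), the larger brown at (317,47), green at (359,128), turquoise at (267,222) and the scale bar at (432,115). I'm taking the contour of the sherd and of the slip, with an enlarged crop.

```bash
python3 - <<'E'
from h import *
c=load('w7');im=c['image']
cv2.imwrite('pics/w7c.png',cv2.resize(im[100:190,220:340],None,fx=6,fy=6,interpolation=cv2.INTER_CUBIC)[:,:,::-1])
hsv=cv2.cvtColor(im,cv2.COLOR_RGB2HSV)
m=cv2.inRange(hsv,(0,110,40),(14,255,220))
for k in cv2.findContours(m,0,2)[0]:
    if cv2.contourArea(k)<100: continue
    u,v=k[:,0].mean(0)
    w=np.array([onz(c,*q,.012)[:2] for q in k[:,0,:].astype(float)],np.float32)
    M=cv2.moments(w); 
    print(round(u),round(v),cv2.minAreaRect(w))
    if 120<v<170:
        print('centroid',M['m10']/M['m00'],M['m01']/M['m00'])
        print('axis bbox',w.min(0),w.max(0))
        for a in range(-90,90,10):
            n=np.array([np.cos(np.radians(a)),np.sin(np.radians(a))]); p=w@n; print(a,(p.max()-p.min()).round(4),((p.max()+p.min())/2).round(4),end=' | ')
        print(cv2.approxPolyDP(w.reshape(-1,1,2),.003,True)[:,0].round(4))
t=load('t7'); ti=t['image']; hs=cv2.cvtColor(ti,cv2.COLOR_RGB2HSV)
cv2.imwrite('pics/t7c.png',cv2.resize(ti[120:260,270:440],None,fx=4.5,fy=4.2,interpolation=cv2.INTER_CUBIC)[:,:,::-1])
m=np.zeros(ti.shape[:2],np.uint8); m[185:235,350:405]=(ti[185:235,350:405].min(2)>135)*255
k=max(cv2.findContours(m,0,2)[0],key=cv2.contourArea)
M=cv2.moments(k);u,v=M['m10']/M['m00'],M['m01']/M['m00']
w=np.array([onz(t,*q,.005)[:2] for q in k[:,0].astype(float)],np.float32)
print('slip',u,v,onz(t,u,v,.005),cv2.minAreaRect(w),k[:,0].min(0),k[:,0].max(0))
s=load('s7')['image']; cv2.imwrite('pics/s7c.png',cv2.resize(s[150:280,260:410],None,fx=5,fy=4.5,interpolation=cv2.INTER_CUBIC)[:,:,::-1])
E
```

```text
277 140 ((0.41804274916648865, 0.28784438967704773), (0.0285358764231205, 0.026410339400172234), 49.96500015258789)
centroid 0.4185698362264584 0.28628489037567123
axis bbox [0.4024136  0.26935712] [0.43360603 0.2993925 ]
-90 0.03 -0.2844 | -80 0.0286 -0.207 | -70 0.0274 -0.1239 | -60 0.0273 -0.038 | -50 0.0266 0.0491 | -40 0.0264 0.1352 | -30 0.0274 0.2182 | -20 0.0279 0.2946 | -10 0.0294 0.3616 | 0 0.0312 0.418 | 10 0.0323 0.4618 | 20 0.0325 0.4916 | 30 0.0316 0.5064 | 40 0.0298 0.5058 | 50 0.0285 0.4892 | 60 0.0295 0.457 | 70 0.0305 0.4113 | 80 0.0306 0.3532 | [[0.4253 0.2992]
 [0.4068 0.2945]
 [0.4025 0.2851]
 [0.4179 0.2694]
 [0.4332 0.2896]]
314 48 ((0.4632892608642578, 0.36723804473876953), (0.0434107780456543, 0.04010116681456566), 83.6119613647461)
slip 377.1690167324685 212.12840759541265 [ 0.52858623 -0.06759866  0.005     ] ((0.5286195278167725, -0.06762516498565674), (0.06402736902236938, 0.06395793706178665), 83.30988311767578) [360 195] [394 229]
```

View pics/w7c.png

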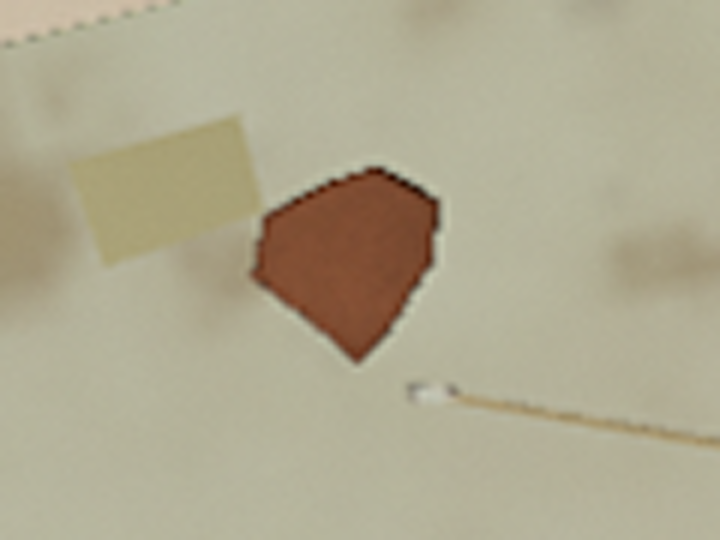

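View pics/t7c.png

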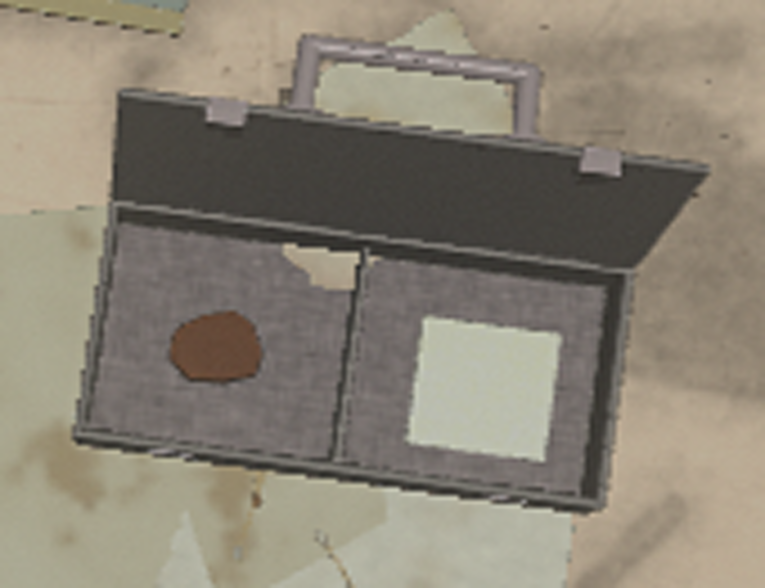

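View pics/s7c.png

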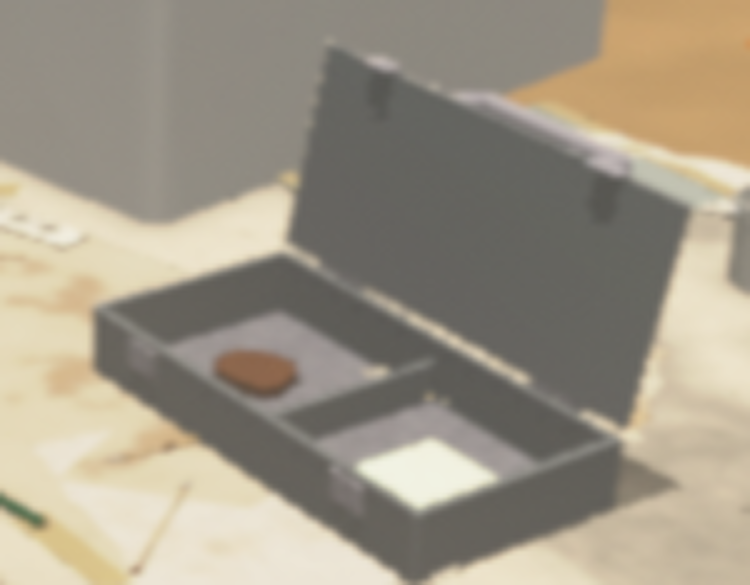

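The sherd's outline has its flat faces on the 45° normal (lower-left edge) and about 50–60° (the opposite one), with a centre near (0.418,0.285). The slip centre is (0.5286,−0.0676). I'll turn the jaws to about 46° and stop just above to check.

Request:
arm_command --plan '[[0.05, [0.002, 0.015, -0.01], 0.16], [0.05, [0.004, 0.03, -0.03], 0.33], [0.05, [0.004, 0.04, -0.06], 0.5], [0.05, [0.004, 0.046, -0.09], 0.67], [0.05, [0.004, 0.046, -0.12], 0.83], [0.05, [0.004, 0.046, -0.13], 0.915], [0.05, [0.004, 0.046, -0.13], 0.915], [0.05, [0.004, 0.046, -0.13], 0.915]]' --newtons 30

```text
clock: 13.72
tool_pos: [0.4224, 0.2858, 0.0922]
ee_rot: [0.376, 0.927, 0.0, 0.0]
contact_force: [-0.4, 0.1, 1.2]
gripper_width: 0.0502
```

```bash
python3 - <<'E'
from h import *
o=robot.observe();print(o['clock'],o['tool_pos'],o['ee_rot'],o['joints'][5],o['gripper_width'])
c=snap('wrist','w8');im=c['image']
hsv=cv2.cvtColor(im,cv2.COLOR_RGB2HSV)
m=cv2.inRange(hsv,(0,110,30),(14,255,220))
for k in cv2.findContours(m,0,2)[0]:
    if cv2.contourArea(k)<200: continue
    w=np.array([onz(c,*q,.014)[:2] for q in k[:,0,:].astype(float)],np.float32)
    M=cv2.moments(w);print(k[:,0].min(0),k[:,0].max(0),'cen',M['m10']/M['m00'],M['m01']/M['m00'],w.min(0),w.max(0))
    a=np.radians(46);J=np.array([np.cos(a),np.sin(a)]);L=np.array([np.sin(a),-np.cos(a)])
    q=w-o['tool_pos'][:2]
    print('jaw range',(q@J).min(),(q@J).max(),'lat',(q@L).min(),(q@L).max())
    ap=cv2.approxPolyDP(q.reshape(-1,1,2),.0012,True)[:,0]; print(np.c_[ap@J,ap@L].round(4))
E
```

```text
13.725 [0.42240583 0.28575749 0.09215766] [3.75754649e-01 9.26719061e-01 4.01129158e-04 2.54307749e-04] 1.3651871315601318 0.05015242149004089
[260 202] [302 244] cen 0.41683266690023296 0.28744698081140185 [0.39984673 0.2697058 ] [0.43262514 0.30156028]
jaw range -0.015397423760605954 0.012344789141174218 lat -0.02093503622564488 0.00790998257283453Traceback (most recent call last):
  File "<stdin>", line 13, in <module>
cv2.error: OpenCV(4.12.0) /io/opencv/modules/imgproc/src/approx.cpp:690: error: (-215:Assertion failed) npoints >= 0 && (depth == CV_32S || depth == CV_32F) in function 'approxPolyDP'
```

View pics/w8.png

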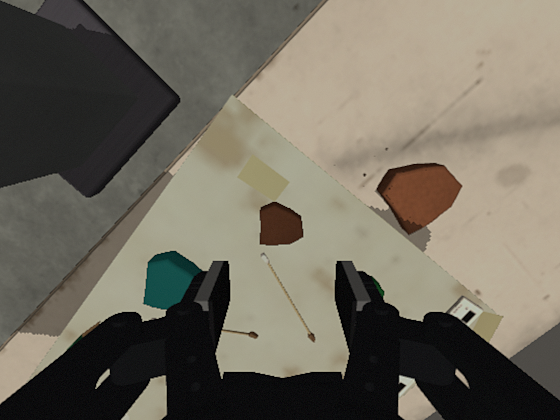

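The sherd is at (281,224). Its faces at left (260,207–244) and right (302,215–240) are parallel to the pads. I'll shift the TCP by about (−4,+2.5) mm, go down and grip.

Request:
arm_command --plan '[[0.05, [-0.004, 0.0025, -0.02], 0], [0.05, [-0.004, 0.0025, -0.045], 0], [0.05, [-0.004, 0.0025, -0.062], 0], [0.05, [-0.004, 0.0025, -0.07], 0], [0.05, [-0.004, 0.0025, -0.072], 0], [0.05, [-0.004, 0.0025, -0.072], 0], [0.0, [-0.004, 0.0025, -0.072], 0], [0.0, [-0.004, 0.0025, -0.072], 0], [0.0, [-0.004, 0.0025, -0.072], 0], [0.0, [-0.004, 0.0025, -0.072], 0], [0.0, [-0.004, 0.0025, -0.072], 0]]' --newtons 30

```text
clock: 15.15
tool_pos: [0.4182, 0.2885, 0.0201]
ee_rot: [0.375, 0.927, 0.0, 0.0]
contact_force: [-1.3, -1.5, 7.7]
gripper_width: 0.0281
```

```bash
python3 - <<'E'
from h import *
o=robot.observe();print(o['clock'],o['tool_pos'],o['gripper_width'],o['contact_force'])
c=snap('wrist','w9');c=snap('scene','s9')
cv2.imwrite('pics/s9c.png',cv2.resize(c['image'][130:250,160:310],None,fx=5,fy=5)[:,:,::-1])
E
```

```text
15.15 [0.41824478 0.2885326  0.0201328 ] 0.028120220761646636 [-1.31377457 -1.49829243  7.69099993]
```

View pics/w9.png

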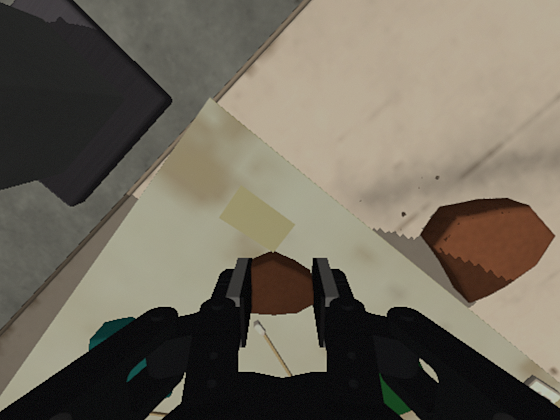

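View pics/s9c.png

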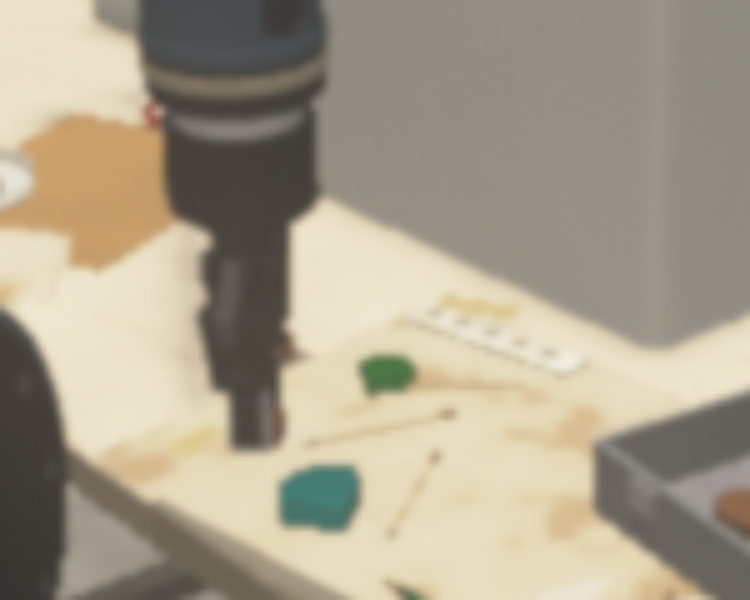

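The sherd sits between the pads at (278,283), opening 28 mm as expected. I'm lifting gently, and taking its offset from the TCP for the placing.

Request:
arm_command --plan '[[0.0, [0, 0, 0.004], 0], [0.0, [0, 0, 0.012], 0], [0.0, [0, 0, 0.03], 0], [0.0, [0, 0, 0.06], 0], [0.0, [0, 0, 0.1], 0], [0.0, [0, 0, 0.13], 0], [0.0, [0, 0, 0.13], 0]]' --newtons 30

```text
clock: 16.12
tool_pos: [0.4191, 0.2892, 0.1521]
ee_rot: [0.375, 0.927, 0.002, 0.001]
contact_force: [-0.1, 0.3, -1.4]
gripper_width: 0.0283
```

```bash
python3 - <<'E'
from h import *
o=robot.observe();print(o['clock'],o['tool_pos'],o['gripper_width'],o['contact_force'])
c9=load('w9');c=snap('wrist','w10');s=snap('scene','s10')
cv2.imwrite('pics/s10c.png',cv2.resize(s['image'][80:230,150:300],None,fx=4,fy=4)[:,:,::-1])
for cc,tp,z in [(c9,np.array([.41824,.28853,.0201]),.014),(c,o['tool_pos'],o['tool_pos'][2]-.0061)]:
    im=cc['image'];hsv=cv2.cvtColor(im,cv2.COLOR_RGB2HSV)
    m=cv2.inRange(hsv,(0,90,25),(16,255,220))
    k=[k for k in cv2.findContours(m,0,2)[0] if cv2.contourArea(k)>300 and 240<k[:,0,0].mean()<310 and k[:,0,1].mean()>230]
    for k in k:
        w=np.array([onz(cc,*q,z)[:2] for q in k[:,0].astype(float)],np.float32)
        M=cv2.moments(w);print(k[:,0].min(0),k[:,0].max(0),'off',M['m10']/M['m00']-tp[0],M['m01']/M['m00']-tp[1],((w.min(0)+w.max(0))/2-tp[:2]), w.max(0)-w.min(0))
E
```

```text
16.125 [0.41908352 0.28916288 0.15205914] 0.028301787668590622 [-0.10158687  0.30633123 -1.40545069]
[251 252] [313 314] off -0.0027971910388131516 -0.00010016853210631504 [-0.00306695 -0.00207628] [0.0347389  0.03333142]
[251 251] [313 314] off -0.0028162865812886295 -1.547254035061396e-05 [-0.00307654 -0.00189355] [0.03419408 0.0329237 ]
```

View pics/w10.png

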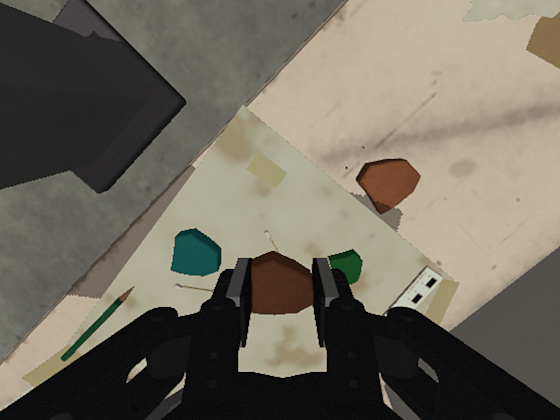

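View pics/s10c.png

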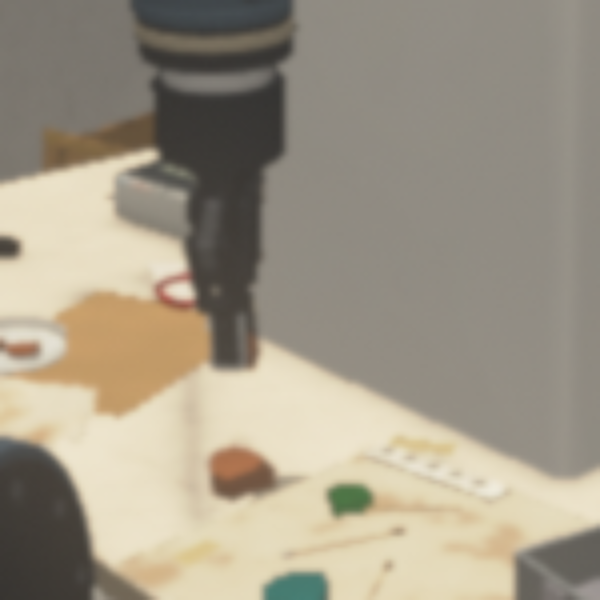

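The sherd is lifted and held at (282,283), with its level unchanged. I'm carrying it above the slip and turning the jaws along the case's length to stay away from the lid.

Request:
arm_command --plan '[[0.0, [0.003, -0.01, 0.01], 0.03], [0.0, [0.01, -0.03, 0.025], 0.07], [0.0, [0.02, -0.06, 0.035], 0.12], [0.0, [0.03, -0.095, 0.04], 0.18], [0.0, [0.04, -0.13, 0.04], 0.25], [0.0, [0.05, -0.165, 0.04], 0.32], [0.0, [0.06, -0.2, 0.04], 0.39], [0.0, [0.07, -0.235, 0.04], 0.46], [0.0, [0.08, -0.27, 0.04], 0.53], [0.0, [0.09, -0.3, 0.03], 0.59], [0.0, [0.1, -0.325, 0.02], 0.63], [0.0, [0.107, -0.345, 0.0], 0.654], [0.0, [0.11, -0.354, -0.02], 0.654], [0.0, [0.11, -0.356, -0.04], 0.654], [0.0, [0.11, -0.356, -0.05], 0.654], [0.0, [0.11, -0.356, -0.05], 0.654], [0.0, [0.11, -0.356, -0.05], 0.654]]' --newtons 30

```text
clock: 18.35
tool_pos: [0.5282, -0.0675, 0.1]
ee_rot: [0.057, 0.998, -0.0, 0.0]
contact_force: [1.0, -0.4, -0.6]
gripper_width: 0.028
```

```bash
python3 - <<'E'
from h import *
o=robot.observe();print(o['clock'],o['tool_pos'],o['ee_rot'],o['joints'][5],o['gripper_width'],o['contact_force'])
c=snap('wrist','w11');s=snap('scene','s11');snap('top','t11')
cv2.imwrite('pics/s11c.png',cv2.resize(s['image'][110:280,250:420],None,fx=4,fy=3.5)[:,:,::-1])
E
```

```text
18.35 [ 0.52820654 -0.06749465  0.09998336] [ 5.67133922e-02  9.98390449e-01 -1.90804344e-05  3.20473124e-04] -0.013608262727287164 0.028018631285335115 [ 1.04888782 -0.43058837 -0.63686119]
```

View pics/w11.png

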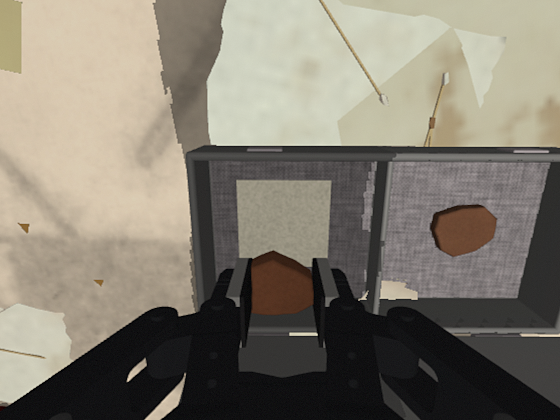

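View pics/s11c.png

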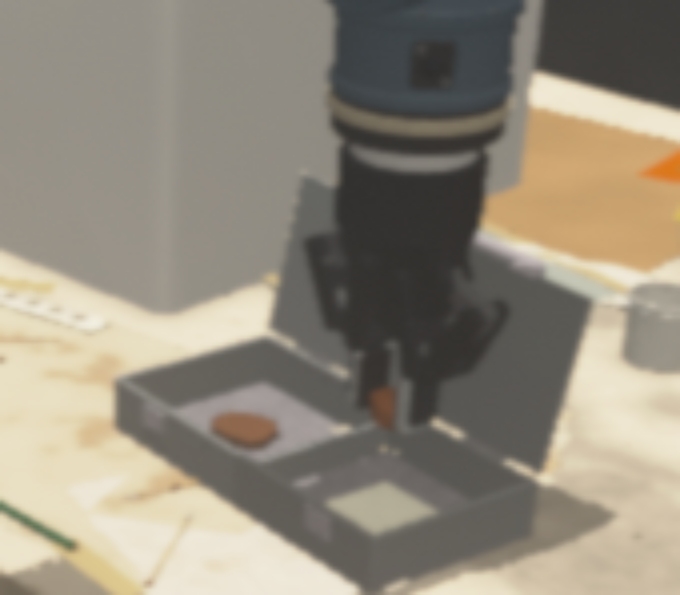

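View pics/t11.png

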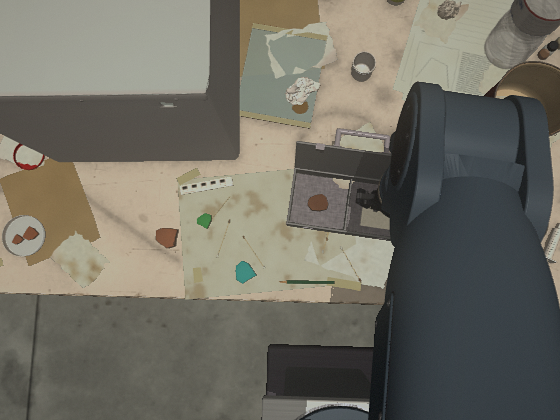

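```bash
python3 - <<'E'
from h import *
c=load('w11')
im=c['image']; 
g=(im.min(2)>120)
for v in [190,200,220,240]:
    r=np.where(g[v,215:360])[0]+215; print(v,r.min(),r.max())
a=onz(c,236,180,.005);b=onz(c,331.5,180,.005);print('slip front corners',a,b,np.linalg.norm(a-b))
d=(b-a)/np.linalg.norm(b-a); n=np.array([-d[1],d[0],0]); n=n if n[0]>0 else -n
print('slip centre wrist',(a+b)/2+.032*n)
# sherd top outline at top plane z=TCP-.0061
z=.1-.0061
for p in [(282,251),(282,314),(251,285),(313,285)]: print('sherd',p,onz(c,*p,z))
print('tcp',proj(c,[.5282,-.0675,.1]))
E
```

```text
190 237 329
200 238 329
220 238 328
240 239 327
slip front corners [ 0.49264853 -0.09524902  0.005     ] [ 0.49995604 -0.03106777  0.005     ] 0.06459591361645473
slip centre wrist [ 0.52809687 -0.06677844  0.005     ]
sherd (282, 251) [ 0.50904918 -0.0658008   0.0939    ]
sherd (282, 314) [ 0.54006337 -0.06933212  0.0939    ]
sherd (251, 285) [ 0.52374086 -0.08129583  0.0939    ]
sherd (313, 285) [ 0.52684835 -0.05400516  0.0939    ]
tcp [np.float64(283.1179271036745), np.float64(298.1786961992031)]
```

The wrist view puts the slip centre at (0.528,−0.067) and the held sherd at about (0.525,−0.0675). I'm shifting +2 mm in x and lowering to just above the slip.

Request:
arm_command --plan '[[0.0, [0.002, 0, -0.015], 0], [0.0, [0.002, 0, -0.035], 0], [0.0, [0.002, 0, -0.052], 0], [0.0, [0.002, 0, -0.063], 0], [0.0, [0.002, 0, -0.069], 0], [0.0, [0.002, 0, -0.072], 0], [0.0, [0.002, 0, -0.072], 0], [0.0, [0.002, 0, -0.072], 0]]' --newtons 30

```text
clock: 19.5
tool_pos: [0.5302, -0.0677, 0.0278]
ee_rot: [0.057, 0.998, -0.0, 0.0]
contact_force: [0.9, 0.1, 0.4]
gripper_width: 0.0282
```

```bash
python3 - <<'E'
from h import *
o=robot.observe();print(o['clock'],o['tool_pos'],o['gripper_width'],o['contact_force'])
E
```

```text
19.5 [ 0.53023757 -0.06770108  0.02780417] 0.028237283556994494 [0.92411509 0.0565656  0.38765236]
```

Request:
arm_command --plan '[[0.0, [0, 0, -0.0005], 0], [0.0, [0, 0, -0.001], 0], [0.0, [0, 0, -0.0015], 0], [0.0, [0, 0, -0.0015], 0]]' --newtons 30

```text
clock: 20.0
tool_pos: [0.5299, -0.0676, 0.0259]
ee_rot: [0.057, 0.998, 0.0, -0.0]
contact_force: [-0.2, -0.9, 0.1]
gripper_width: 0.0283
```

```bash
python3 - <<'E'
from h import *
o=robot.observe();print(o['clock'],o['tool_pos'],o['gripper_width'],o['contact_force'])
E
```

```text
20.0 [ 0.52988093 -0.06762772  0.02586235] 0.028261090360989706 [-0.22558909 -0.92796438  0.08255226]
```

Request:
arm_command --plan '[[0.0, [0, 0, -0.0004], 0], [0.0, [0, 0, -0.0008], 0], [0.0, [0, 0, -0.0008], 0]]' --newtons 30

```text
clock: 20.38
tool_pos: [0.5299, -0.0677, 0.0252]
ee_rot: [0.057, 0.998, -0.0, 0.0]
contact_force: [-0.9, -0.0, 1.7]
gripper_width: 0.028
```

```bash
python3 - <<'E'
from h import *
o=robot.observe();print(o['clock'],o['tool_pos'],o['gripper_width'],o['contact_force'])
c=snap('scene','s12');cv2.imwrite('pics/s12c.png',cv2.resize(c['image'][170:270,300:400],None,fx=6,fy=6)[:,:,::-1])
E
```

```text
20.375 [ 0.52994499 -0.06767185  0.02516505] 0.02800476109118441 [-0.87612317 -0.03556836  1.71439034]
```

View pics/s12c.png

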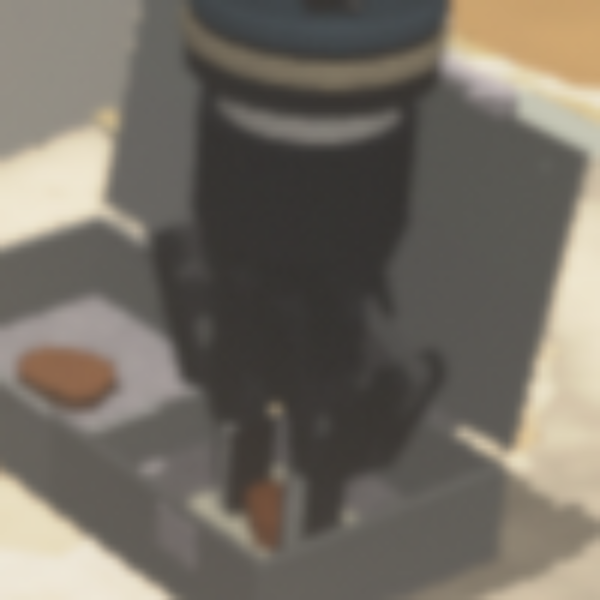

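Request:
arm_command --plan '[[0.0, [0, 0, -0.0003], 0], [0.0, [0, 0, -0.0006], 0], [0.0, [0, 0, -0.0006], 0]]' --newtons 30

```text
clock: 20.8
tool_pos: [0.53, -0.0677, 0.0251]
ee_rot: [0.057, 0.998, -0.0, 0.0]
contact_force: [-3.9, 0.9, 12.6]
gripper_width: 0.0283
```

Contact is felt (12.6 N, z stopped at 0.0251), so the sherd rests on the slip. I'm easing off slightly, opening little by little and lifting straight up.

Request:
arm_command --plan '[[0.0, [0, 0, 0.0004], 0], [0.0, [0, 0, 0.0004], 0], [0.03, [0, 0, 0.0004], 0], [0.033, [0, 0, 0.0004], 0], [0.037, [0, 0, 0.0004], 0], [0.042, [0, 0, 0.0004], 0], [0.042, [0, 0, 0.0004], 0], [0.042, [0, 0, 0.004], 0], [0.042, [0, 0, 0.012], 0], [0.042, [0, 0, 0.03], 0], [0.042, [0, 0, 0.06], 0], [0.042, [0, 0, 0.1], 0], [0.042, [-0.02, 0, 0.14], 0], [0.042, [-0.06, 0, 0.16], 0], [0.042, [-0.1, 0, 0.18], 0], [0.042, [-0.12, 0, 0.19], 0], [0.042, [-0.12, 0, 0.19], 0]]' --newtons 20

```text
clock: 22.92
tool_pos: [0.4097, -0.0677, 0.2159]
ee_rot: [0.057, 0.998, -0.0, 0.001]
contact_force: [0.1, -0.3, -0.0]
gripper_width: 0.0419
```

```bash
python3 - <<'E'
from h import *
o=robot.observe();print(o['clock'],o['tool_pos'],o['gripper_width'],o['contact_force'])
c=snap('wrist','w13');s=snap('scene','s13');t=snap('top','t13')
cv2.imwrite('pics/s13c.png',cv2.resize(s['image'][150:280,190:410],None,fx=3.6,fy=3.6)[:,:,::-1])
E
```

```text
22.925 [ 0.40966585 -0.0677493   0.21591592] 0.04190717638493412 [ 0.0734929  -0.26570207 -0.00472428]
```

View pics/w13.png

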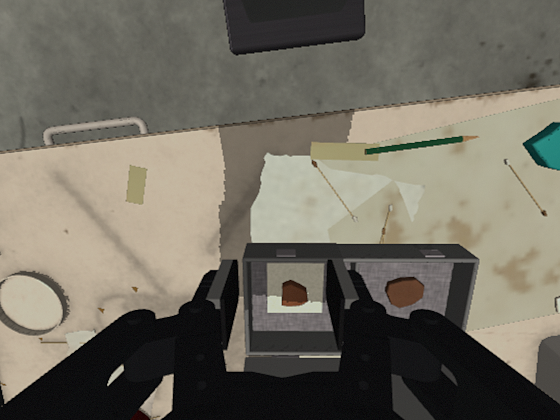

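View pics/s13c.png

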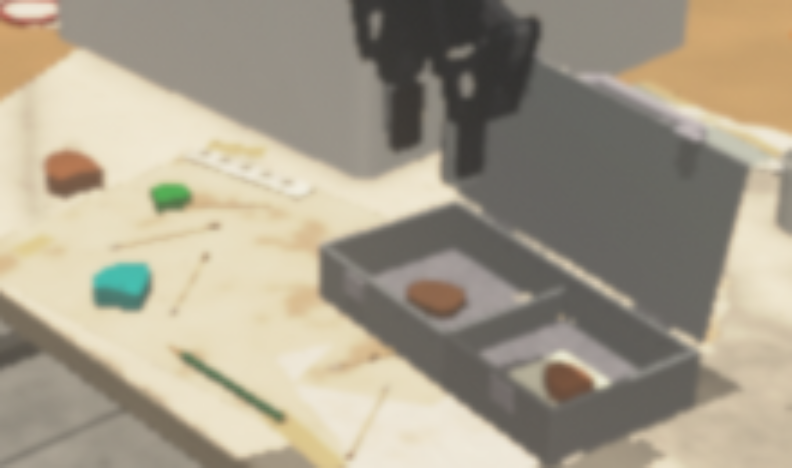

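View pics/t13.png

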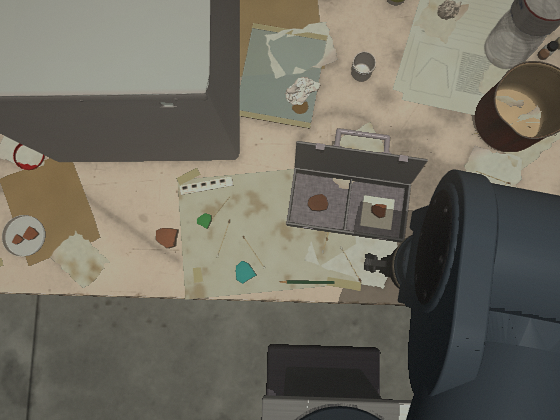

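The sherd lies on the slip: top (379,211), wrist (294,293). I'm enlarging to check that it is flat and centred, and whether the lid, pencil, scale bar and packed sherd have moved.

```bash
python3 - <<'E'
from h import *
t=load('t13');t0=load('t7');w=load('w13')
a=cv2.resize(t['image'][185:240,345:405],None,fx=6.5,fy=6.5,interpolation=cv2.INTER_CUBIC)
b=cv2.resize(w['image'][255:335,255:335],None,fx=4.46,fy=4.47,interpolation=cv2.INTER_CUBIC)
b=cv2.resize(b,(380,a.shape[0]))
cv2.imwrite('pics/chk.png',np.hstack([a,b])[:,:,::-1])
im=t['image'];hs=cv2.cvtColor(im,cv2.COLOR_RGB2HSV)
m=cv2.inRange(hs,(0,90,25),(16,255,220));mm=np.zeros_like(m);mm[190:235,355:400]=m[190:235,355:400]
k=max(cv2.findContours(mm,0,2)[0],key=cv2.contourArea)
q=np.array([onz(t,*p,.018)[:2] for p in k[:,0].astype(float)],np.float32);M=cv2.moments(q)
print('sherd top cam',M['m10']/M['m00'],M['m01']/M['m00'],(q.min(0)+q.max(0))/2,cv2.minAreaRect(q))
# differences t7->t13
d=np.abs(t['image'].astype(int)-t0['image']).max(2)
print('lid/handle diff',(d[125:190,290:410]>25).sum(),'packed',(d[190:235,290:345]>25).sum())
d0=np.abs(t['image'].astype(int)-load('top0')['image']).max(2)
print('pencil',(d0[275:290,275:340]>25).sum(),'bar',(d0[175:196,175:236]>25).sum())
s=np.abs(load('s13')['image'].astype(int)-load('s7')['image']).max(2)
print('scene lid diff',(s[170:240,340:400]>25).sum())
E
```

```text
sherd top cam 0.5317855839077503 -0.06876474518248875 [ 0.530506   -0.06813533] ((0.5304738879203796, -0.06819192320108414), (0.02695305459201336, 0.026584135368466377), 0.4506380558013916)
lid/handle diff 0 packed 0
pencil 443 bar 843
scene lid diff 0
```

View pics/chk.png

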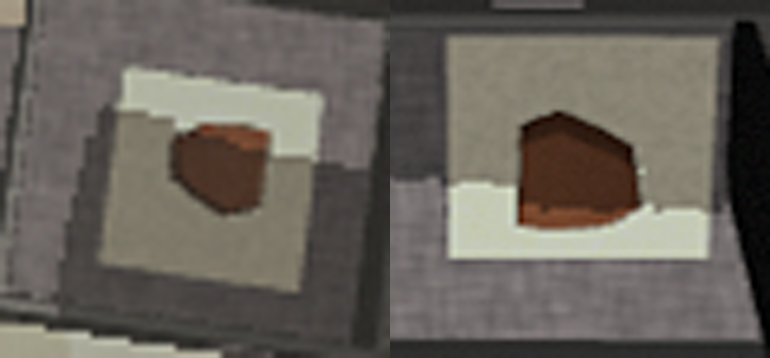

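The sherd lies flat about 2 mm from the slip's middle. The lid and packed sherd match the earlier picture. The pencil and scale bar differences may be arm shadow, so I'm checking them by centroid.

```bash
python3 - <<'E'
from h import *
for f in ['top0','t13']:
    im=load(f)['image'];hs=cv2.cvtColor(im,cv2.COLOR_RGB2HSV)
    m=cv2.inRange(hs,(40,70,10),(100,255,255));m2=np.zeros_like(m);m2[275:292,270:345]=m[275:292,270:345]
    ys,xs=np.where(m2>0);print(f,'pencil',xs.mean(),ys.mean(),xs.min(),xs.max())
    b=im[172:200,172:240].max(2)<70;ys,xs=np.where(b);print('bar dark squares',len(xs),xs.mean(),ys.mean())
a=[cv2.resize(load(f)['image'][165:295,170:350],None,fx=2.1,fy=2.1) for f in ['top0','t13']]
cv2.imwrite('pics/cmp.png',np.hstack(a)[:,:,::-1])
E
```

```text
top0 pencil 311.20183486238534 281.7155963302752 287 333
bar dark squares 38 31.42105263157895 11.736842105263158
t13 pencil 311.23214285714283 281.75 287 333
bar dark squares 29 29.620689655172413 12.03448275862069
```

View pics/cmp.png

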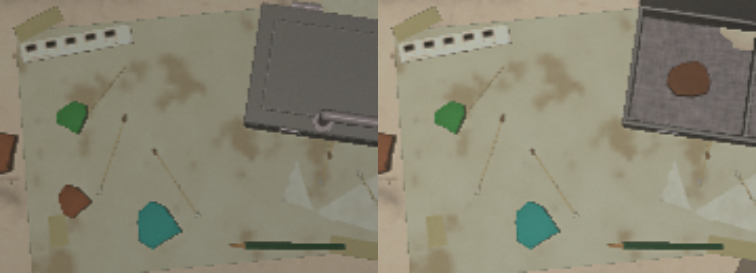

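Pencil and scale bar are where they were; only the brightness changed. The arm touches nothing, so I'm handing in.

```bash
python3 - <<'E'
from bench import robot
o=robot.observe();print(o['clock'],o['contact_force'],abs(o['joint_velocities']).max())
print(robot.sign_off())
E
```

```text
23.075 [ 0.0163394  -0.72436505 -0.58484487] 0.012247912167805474
the job is handed in; nothing more can be done
None
```

The job is done and was handed in at 23.1 s. I swung the lid back slowly by its handle until the stop pushed back with about 25 N. Then I released it, picked up the smaller brown sherd and lowered it onto the slip until I felt contact (about 12.6 N). I opened the fingers and lifted straight clear.

**Last checks:**
- **Sherd:** it lies flat, same side up. By the top camera its outline is about 2 mm (centroid about 3 mm) from the slip's middle, nearer the hinge. I turned it about 37° in plan so the gripper would clear the lid.
- **Lid and packed sherd:** no change in the pictures since I let go of the lid.
- **Pencil and scale bar:** a raw picture difference flagged both. The pencil's centroid matched to 0.1 px. The scale bar's dark-square count disagreed (29 against 38 pixels, centroid 1.8 px off). A side-by-side view shows it in the same place, so I put that down to the changed light.

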